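# Open the teapot's side of the damp cupboard

## Task

The unfired teapot in the damp cupboard on the bench is ready to dry, so open the clear door in front of it: press that door in at its metal finger plate until the touch catch lets go, take the finger away so that the spring throws the door ajar, then push it wide open, about square to the cupboard's front or further, with a finger behind its free edge. Leave the other door shut so that the clay behind it stays damp. Grip and lift nothing, and shift nothing else on the bench.

Things in the scene. Friction and masses are not known exactly. Their poses are not given: they have to be found in the camera images.
- damp_box: the damp cupboard: a fixed plywood box, 400 wide, 178 deep, 190 high, clear top and two clear doors framed in pale wood either side of a middle post, one for each compartment. Origin at bench level in the middle of the front, in the plane of the shut doors' back faces; +x points into the cupboard, +y to its left, z up. The box itself begins 9 mm behind that plane (soft seal between).
- door_left (a joint): left door (cupboard's +y side), hinged at its outer edge: rad, 0 shut (within 0.02), positive is open towards the robot, 1.57 square to the front, stop at 1.75. It yields inward to a firm stop at -0.042. Pressing it in past -0.035 and then letting it come back releases the catch; a plunger low down throws it to about 0.5 within 1.5 s. Then it stays where it is left and swings with under 1 N.
- door_right (a joint): right door (cupboard's -y side), the mirror image of the left one, hinged at its outer edge, with its own catch; same values and behaviour.
- left_plate (a point): centre of the front of the flat steel finger plate (20 wide, 46 high) near the top of the left door's free stile: 163 from the hinge line, 13 from the free edge, 30 below the door's top. The two doors' free edges are 47 apart. Here the door yields 7 mm inward at about 3 N to its firm stop (press to 10-15 N there); under 6 mm will not do. Pressing the open door shut as deep latches it again.
- right_plate (a point): the same point on the right door.
- left_hinge (a point): point on the left door's vertical hinge line at the height of the door's top edge (186 above the bench). The door reaches 176 mm from here to its free edge, is 14 mm thick, and its back face passes through the hinge line. Lower edge 12 above the bench.
- right_hinge (a point): the same point for the right door.
- teapot_mid (a point): centre, half-way up, of the brown unfired teapot without lid (155 x 106 x 68), which stands on the plaster slab of one compartment; which one varies. Slab top 70 above the bench.
- clay_mid (a point): centre, half-way up, of the lump of clay (59 x 63 x 38) on the plaster slab of the other compartment.
- sprayer: white water sprayer (90 x 89, 186 high), standing loose beside the cupboard; origin at the centre of its underside. Bystander.
- cup: small clay cup (65 across, 47 high), standing loose beside the cupboard; origin at the centre of its underside. Bystander.
- mallet: small wooden mallet lying loose in front of and to the left of the cupboard (150 x 93, 35 high); origin at the centre of its underside. Bystander.

How it is judged:
By the outcome, as a careful person would: the job done as asked, in the order asked, and still so for the second after the job is handed in, with the robot touching nothing.
It also fails if it takes over 51 s, if anything falls off the work surface, if the arm or the gripper's body presses on something with over 40 N, if the wrist force passes 120 N, or if a joint passes its speed limit or range.

## Robot

A 6-joint arm with a two-finger parallel gripper is mounted at the origin on a cart in front of the work surface, level with it; the furniture and walls round the work are solid. World frame = base frame: x ahead of the robot, y to its left, z up, the work surface at z = 0. Lengths are in m, angles in rad, forces in N, time in s.
With the tool pointing down it reaches from about 0.35 to 0.775 m from the base axis. Payload 7.3 kg.
Tool frame: the origin (TCP) lies between the finger pads; the fingertips stand 17 mm ahead of it and the grasp point (between the pads) lies 2 mm behind it; z points along the fingers, y is the direction in which the jaws open and shut (so a half turn about z gives the same grasp; the last joint's range is limited). The gripper opens to 92 mm and grips with 3 to 60 N. Pads are 19 mm wide; open, the fingers measure 130 mm over their backs; the gripper's body (75 mm by 190 mm) begins 47 mm behind the grasp point.
Start: joints at [-1.4, 0.342, 1.524, -0, 1.275, -0.146], TCP at [0.164, -0.499, 0.244] pointing down, gripper open.
Joint ranges: [-2.53, 2.53], [-0.77, 2.02], [0.04, 2.7], [-1, 4.14], [0.28, 2.66], [-3.11, 3.11]. Speed limits (rad/s): [2.57, 2.57, 3.14, 3.14, 3.14, 3.14].

## Interface

Orientations are given as [roll, pitch, yaw] about the fixed x, y, z axes, in that order (R = Rz(yaw) Ry(pitch) Rx(roll)).
In Python, from cell import sensors, vision, hand_in gives the robot as it stands.
- The arm moves only by the tool step_arm, never from a script. Its argument "series" is a list of rows, each a list of 5 numbers: the opening, from 0 (shut) to 1 (fully open), then the shift along the world's x, y, z each as a share of 25 mm, from -1 to 1, then the turn about the world's z as a share of 0.08 rad, from -1 to 1. A call has 1 to 12 rows; each row shifts and turns the commanded pose from where the row before left it; what a row does not reach is not made up. A row lasts 1/10 s, in which the tool goes at most 50 mm and 8.59 degrees, less where a joint would pass 70% of its speed; a pose out of reach is approached as far as the arm can. A call with a number of a shift or a turn outside -1 to 1 is refused whole. A call with a gripper value outside its range is refused whole. The fingers move at their own pace and stop on an object; "squeeze" is the grip in N (left out, the last holds). Time passes only in rows, so rows that do not move let the fingers close. It gives the time, the measured TCP pose, the force and the opening at its end, in the units of the state.
- sensors.observe(): the state, without advancing time (a new reading comes with each control period).
- vision.read_camera(name): name is "side" or "top"; returns a dict with "pixels" (400x640x3 uint8, blue, green, red), "range_z" (400x640 float32, m along the optical axis (not along the pixel's ray), 0 where there is no reading), "camera_matrix" (3x3 intrinsics, pixels), "pose" (4x4, takes a point from camera to world coordinates). Camera axes: x right, y down, z forward; pixel columns grow to the right and rows downward; lengths in m; the calibration is good to about 2 mm. A picture is of the moment at which its call begins.
- hand_in(): hands the job in, once; it reports no verdict.
The state is a dict: "time": time; "qpos": joint angles; "qvel": joint speeds; "joint_efforts": joint torques, N m; "tool_pos": TCP position; "tool_rot": TCP orientation; "contact_force": force on the tool from outside, world axes, zero at the start; "torque": the same for the moment, N m; "opening": finger opening in m.
Only numpy, scipy, OpenCV 4.12 (cv2) and the standard library are available. Lean on these libraries where they do the work, as an engineer would, in place of code of your own. Each camera call takes 0.05 s, during which the arm holds its last target.

## Working session

There is one attempt and no reset: what is moved stays moved. The work goes in short steps, Python scripts to look and compute and a tool call to move; the robot and the scene stay as the last step left them, time stands still between calls to the robot, and variables do not carry over. Pictures are saved under pics/ and viewed, and the job is handed in when it is done.

Besides the shell and the picture viewer there is one more tool, called after "Call:" as a command line: name --pt "numbers of a row" for each row, then --argument value for the rest. step_arm: Moves the arm, as the interface text tells. Its arguments: {"type":"object","properties":{"series":{"type":"array","items":{"type":"array","items":{"type":"number","minimum":-1,"maximum":1}}},"squeeze":{"type":"number"}},"required":["series"]}

```bash
mkdir -p pics; ls
python3 - <<'E'
from cell import sensors, vision
import cv2,numpy as np
for n in("side","top"):
    d=vision.read_camera(n); cv2.imwrite(f"pics/{n}0.png",d["pixels"]); np.savez(f"{n}0.npz",**d)
    print(n,d["camera_matrix"].round(1).tolist(),d["pose"].round(3).tolist(),(d["range_z"]>0).mean())
s=sensors.observe();print(s)
E
```

```text
pics
side [[434.1, 0.0, 318.4], [0.0, 434.1, 201.8], [0.0, 0.0, 1.0]] [[-0.853, -0.34, 0.395, 0.009], [-0.522, 0.541, -0.66, 1.032], [0.011, -0.769, -0.639, 1.054], [0.0, 0.0, 0.0, 1.0]] 0.93876171875
top [[508.2, 0.0, 320.3], [0.0, 508.2, 201.0], [0.0, 0.0, 1.0]] [[-0.074, -0.976, 0.203, 0.234], [-0.997, 0.072, -0.018, 0.088], [0.003, -0.204, -0.979, 1.821], [0.0, 0.0, 0.0, 1.0]] 0.99578125
{'time': 0.1, 'qpos': array([-1.40000791e+00,  3.42633637e-01,  1.52489940e+00,  1.44383944e-05,
        1.27540360e+00, -1.45971362e-01]), 'qvel': array([-0.00036432, -0.00260127, -0.0022549 ,  0.00060567,  0.00048589,
       -0.00107791]), 'joint_efforts': array([ 1.84005563e-03, -4.32003987e+01, -2.44694102e+01,  7.19109806e-02,
        5.26714569e-02, -5.48978846e-05]), 'tool_pos': array([ 0.16351438, -0.49853838,  0.24313223]), 'tool_rot': array([-3.14026497e+00, -2.09148064e-04,  3.16755432e-01]), 'contact_force': array([ 0.08089765,  0.30649452, -0.36491404]), 'torque': array([-0.017299  ,  0.02853975, -0.00219428]), 'opening': 0.09195245914837337}
```

View pics/side0.png

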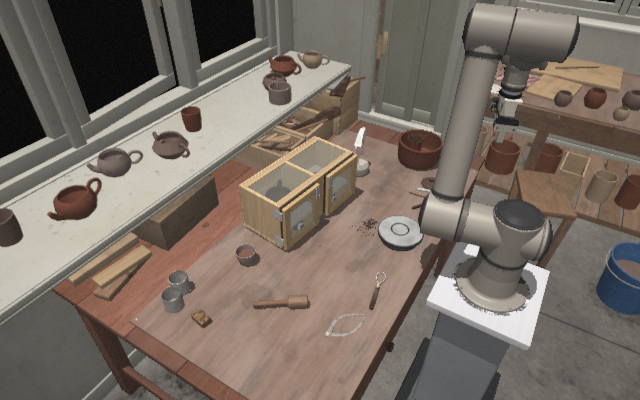

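View pics/top0.png

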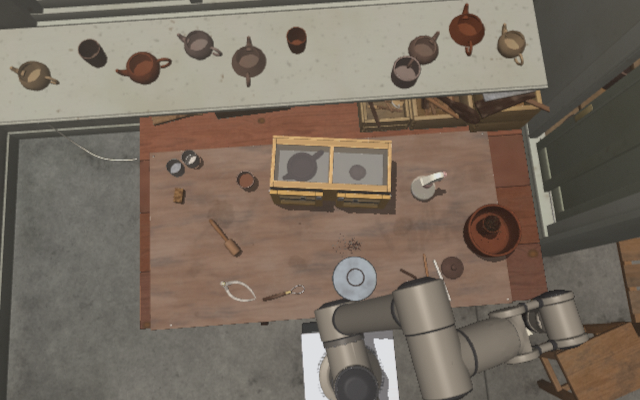

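Run:
```python
import cv2,numpy as np
a=cv2.imread("pics/top0.png")[125:215,255:455];cv2.imwrite("pics/topz.png",cv2.resize(a,None,fx=4,fy=4,interpolation=2))
a=cv2.imread("pics/side0.png")[130:255,225:375];cv2.imwrite("pics/sidez.png",cv2.resize(a,None,fx=4.5,fy=4.5,interpolation=2))
```

```text
(no output)
```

View pics/topz.png

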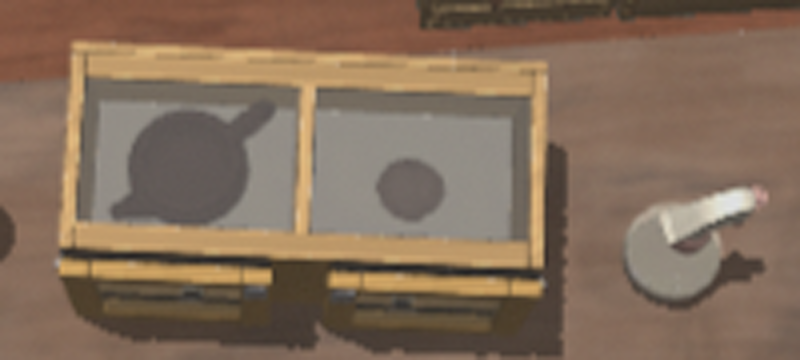

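View pics/sidez.png

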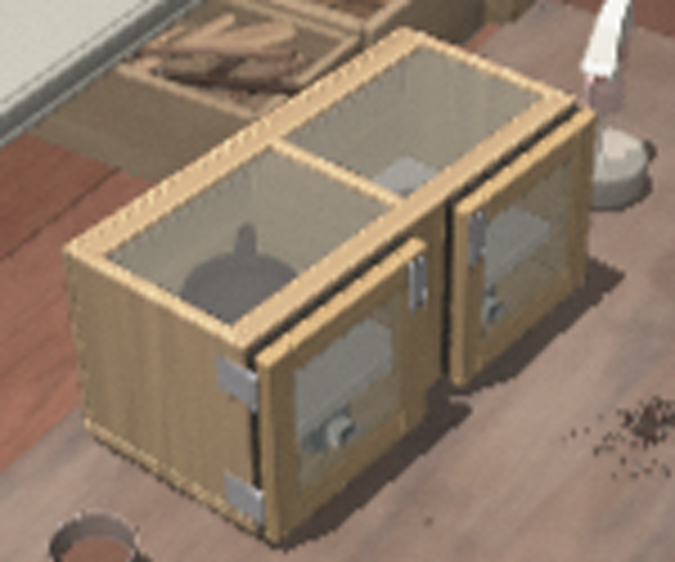

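```bash
cat > h.py <<'E'
import numpy as np,cv2
def cloud(d):
    K=d["camera_matrix"];z=d["range_z"];v,u=np.mgrid[:400,:640]
    p=np.stack([(u-K[0,2])/K[0,0]*z,(v-K[1,2])/K[1,1]*z,z],-1)
    P=d["pose"];return p@P[:3,:3].T+P[:3,3]
def ray(d,u,v,z):
    K=d["camera_matrix"];P=d["pose"];r=P[:3,:3]@np.array([(u-K[0,2])/K[0,0],(v-K[1,2])/K[1,1],1]);o=P[:3,3]
    return o+r*(z-o[2])/r[2]
E
python3 - <<'E'
from h import *
t=np.load("top0.npz");s=np.load("side0.npz")
C=cloud(t)
def tz(x,y): return 255+(x+.5)/4-.5,125+(y+.5)/4-.5
def sz(x,y): return 225+(x+.5)/4.5-.5,130+(y+.5)/4.5-.5
print("top door tops z=.186")
for n,q in dict(Lout_front=(62,275),Lfree_front=(272,284),Lfree_back=(272,266),Rfree_front=(330,289),Rfree_back=(330,270),Rout_front=(545,294)).items():
    u,v=tz(*q);print(n,ray(t,u,v,.186).round(4),C[int(round(v)),int(round(u))].round(3))
print("box top z=.19")
for q in [(75,43),(547,63),(60,248),(545,268)]:
    print(q,ray(t,*tz(*q),.19).round(4))
S=cloud(s)
print("side")
for n,q in dict(Lout_front=(272,362),Lout_back=(255,350),Lfree_front=(426,248),Rfree_front=(464,212),Rout_front=(594,112)).items():
    print(n,ray(s,*sz(*q),.186).round(4))
print("plates")
for q,n in [((418,281),'L'),((479,238),'R')]:
    u,v=sz(*q);print(n,ray(s,u,v,.156).round(4),S[int(round(v)),int(round(u))].round(4))
# door front plane from side cloud
m=np.zeros((400,640),bool)
for poly in [[(275,370),(415,262),(415,410),(280,530)],[(470,222),(585,130),(585,280),(470,370)]]:
    mm=np.zeros((400,640),np.uint8);cv2.fillPoly(mm,[np.array([sz(*q) for q in poly]).round().astype(int)],1)
    p=S[mm>0]
    # keep frontmost: robust line fit
    for it in range(8):
        l=cv2.fitLine(p[:,:2].astype(np.float32),cv2.DIST_HUBER,0,.01,.01).ravel()
        n=np.array([-l[1],l[0]]);r=(p[:,:2]-l[2:])@n; p=p[abs(r)<max(.003,.02/(it+1))]
    print("line",l,np.arctan2(l[0],-l[1]) ,len(p))
# height of things along the way
for nm,D in (("side",S),):
    q=D[(D[...,0]>.2)&(D[...,0]<.55)&(D[...,1]>-.1)&(D[...,1]<.45)&(D[...,2]>.015)&(D[...,2]<.4)]
E
```

```text
top door tops z=.186
Lout_front [0.6112 0.2216 0.186 ] [0.613 0.222 0.184]
Lfree_front [0.591  0.0496 0.186 ] [0.612 0.046 0.084]
Lfree_back [0.6061 0.0485 0.186 ] [0.611 0.047 0.168]
Rfree_front [0.5833 0.0023 0.186 ] [0.584 0.003 0.183]
Rfree_back [0.5993 0.001  0.186 ] [0.605 0.    0.161]
Rout_front [ 0.5661 -0.1738  0.186 ] [ 0.604 -0.204  0.004]
box top z=.19
(75, 43) [0.8094 0.1996 0.19  ]
(547, 63) [ 0.7629 -0.1951  0.19  ]
(60, 248) [0.6332 0.2217 0.19  ]
(545, 268) [ 0.5871 -0.1754  0.19  ]
side
Lout_front [0.6118 0.2236 0.186 ]
Lout_back [0.6288 0.2194 0.186 ]
Lfree_front [0.5895 0.0592 0.186 ]
Rfree_front [0.5884 0.0063 0.186 ]
Rout_front [ 0.5687 -0.1656  0.186 ]
plates
L [0.5937 0.063  0.156 ] [0.5924 0.0619 0.156 ]
R [ 0.5819 -0.0066  0.156 ] [ 0.5839 -0.0096  0.1554]
line [0.09046254 0.99589986 0.60684466 0.14828849] 3.0510063 761
line [ 0.09505403  0.99547213  0.58004045 -0.07964388] 3.0463948 575
```

Run:
```python
from h import *
t=np.load("top0.npz");C=cloud(t)
for n,(u0,u1,v0,v1) in dict(mallet=(200,250,210,262),cup=(232,260,165,195),spray=(405,450,165,205)).items():
    q=C[v0:v1,u0:u1].reshape(-1,3);q=q[q[:,2]>.012];print(n,q.min(0).round(3),q.max(0).round(3))
# mallet by hull distance to hinge
h=np.array([.6255,.221]);q=C[205:265,195:255].reshape(-1,3);q=q[q[:,2]>.01];print(np.linalg.norm(q[:,:2]-h,axis=1).min())
q=C[200:300,300:560].reshape(-1,3);print('max z right', np.percentile(q[:,2],[90,95,99]))
a=-.115;ex=np.array([np.cos(a),np.sin(a)]);p=np.array([.593,.0615])
for d in (.06,.03,.019,.01): print(d,(p-ex*d).round(4))
```

```text
mallet [0.234 0.088 0.012] [0.599 0.497 1.821]
cup [0.234 0.088 0.013] [0.741 0.371 1.821]
spray [ 0.234 -0.402  0.012] [0.704 0.088 1.821]
0.10257524395324626
max z right [0.0785034  0.56470474 0.75652065]
0.06 [0.5334 0.0684]
0.03 [0.5632 0.0649]
0.019 [0.5741 0.0637]
0.01 [0.5831 0.0626]
```

Call:
step_arm --pt "0 0 0 1 1" --pt "0 0.5 0.8 0.5 1" --pt "0 0.5 0.8 0 1" --pt "0 0.5 0.8 0 1" --pt "0 0.5 0.8 0 1" --pt "0 0.5 0.8 0 1" --pt "0 0.5 0.8 0 1" --pt "0 0.5 0.8 0 1" --pt "0 0.5 0.8 0 1" --pt "0 0.5 0.8 0 1" --pt "0 0.5 0.8 0 1" --pt "0 0.5 0.8 0 1" --squeeze 5

```text
time: 1.3
tool_pos: [0.3013, -0.2778, 0.281]
tool_rot: [-3.141, -0.0, 1.28]
contact_force: [0.5, 0.5, 0.4]
opening: 0.0018
```

Run:
```python
from h import *
t=np.load("top0.npz");C=cloud(t)
h=np.array([.6255,.221])
for n,(u0,u1,v0,v1) in dict(mallet=(200,250,208,262),cup=(232,260,165,195)).items():
    q=C[v0:v1,u0:u1].reshape(-1,3);q=q[(q[:,2]>.012)&(q[:,2]<.07)];print(n,np.percentile(q,[1,99],axis=0).round(3).tolist(), np.percentile(np.linalg.norm(q[:,:2]-h,axis=1),[0,1,5]))
```

```text
mallet [[0.432, 0.331, 0.012], [0.57, 0.477, 0.044]] [0.11704862 0.14623293 0.21162581]
cup [[0.67, 0.29, 0.013], [0.733, 0.353, 0.054]] [0.09329064 0.09424166 0.09766681]
```

Call:
step_arm --pt "0 0.8 1 0 1" --pt "0 0.8 1 0 1" --pt "0 0.8 1 0 0.2" --pt "0 0.8 1 0 0" --pt "0 0.8 1 0 0" --pt "0 0.8 1 0 0" --pt "0 0.8 1 0 0" --pt "0 0.8 1 0 0" --pt "0 0.8 1 0 0" --pt "0 0.8 1 0 0" --pt "0 0 1 0 0" --pt "0 0 0.9 0 0"

```text
time: 2.5
tool_pos: [0.5011, 0.0199, 0.2805]
tool_rot: [-3.14, -0.0, 1.453]
contact_force: [0.8, 0.1, 0.3]
opening: 0.0006
```

Call:
step_arm --pt "0 0 1 -0.5 0" --pt "0 0 0.95 -0.8 0" --pt "0 0 0 -1 0" --pt "0 0 0 -1 0" --pt "0 0 0 -1 0" --pt "0 0 0 -0.7 0" --pt "0 0.6 0 0 0" --pt "0 0.6 0 0 0" --pt "0 0 0 0 0" --pt "0 0 0 0 0"

```text
time: 3.5
tool_pos: [0.5304, 0.0674, 0.1558]
tool_rot: [-3.14, 0.0, 1.453]
contact_force: [-0.8, 0.7, -0.4]
opening: 0.0005
```

Run:
```python
from cell import sensors, vision
import cv2,numpy as np
d=vision.read_camera("side"); np.savez("side1.npz",**d)
a=d["pixels"][110:260,215:395];cv2.imwrite("pics/s1.png",cv2.resize(a,None,fx=4,fy=4,interpolation=2))
d=vision.read_camera("top")
a=d["pixels"][110:260,255:435];cv2.imwrite("pics/t1.png",cv2.resize(a,None,fx=4,fy=4,interpolation=2))
s=sensors.observe();print(s["tool_pos"],s["contact_force"])
```

```text
[0.53020312 0.06740307 0.15606332] [-0.06673939  0.03497915  0.52124943]
```

View pics/s1.png

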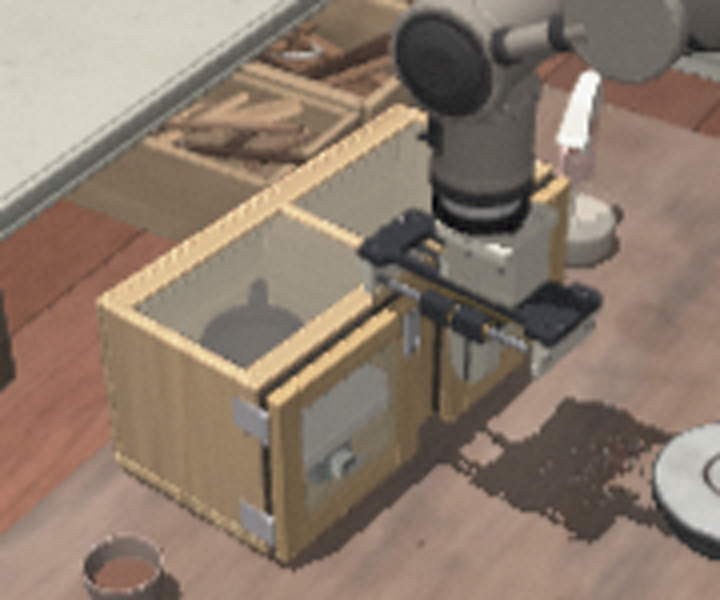

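View pics/t1.png

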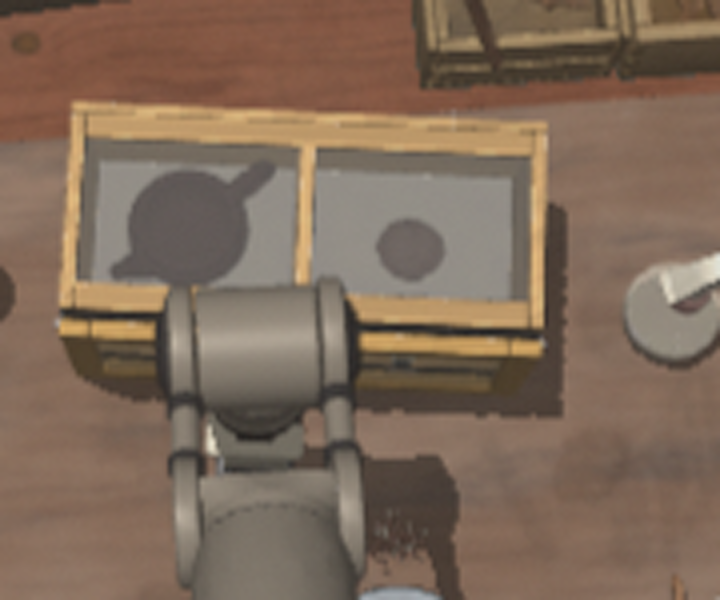

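Call:
step_arm --pt "0 0.4 -0.05 0 0" --pt "0 0.4 -0.05 0 0" --pt "0 0.4 -0.05 0 0" --pt "0 0.2 -0.02 0 0" --pt "0 0 0 0 0"

```text
time: 4.1
tool_pos: [0.5669, 0.0629, 0.156]
tool_rot: [3.141, 0.0, 1.453]
contact_force: [0.9, -0.3, 0.9]
opening: 0.0007
```

Call:
step_arm --pt "0 0.12 -0.01 0 0" --pt "0 0.12 -0.01 0 0" --pt "0 0 0 0 0"

```text
time: 4.4
tool_pos: [0.5723, 0.0626, 0.1563]
tool_rot: [3.141, 0.0, 1.453]
contact_force: [0.1, 0.0, -0.5]
opening: 0.0002
```

Call:
step_arm --pt "0 0.1 -0.01 0 0" --pt "0 0.1 -0.01 0 0" --pt "0 0 0 0 0"

```text
time: 4.7
tool_pos: [0.577, 0.0619, 0.1562]
tool_rot: [-3.141, 0.0, 1.453]
contact_force: [-2.3, -1.4, 0.8]
opening: 0.0004
```

Call:
step_arm --pt "0 0.1 -0.01 0 0" --pt "0 0.1 -0.01 0 0" --pt "0 0 0 0 0"

```text
time: 5.0
tool_pos: [0.5805, 0.0614, 0.156]
tool_rot: [-3.138, 0.001, 1.453]
contact_force: [-6.6, -2.6, 2.6]
opening: 0.0006
```

Call:
step_arm --pt "0 0.08 -0.01 0 0" --pt "0 0 0 0 0"

```text
time: 5.2
tool_pos: [0.5807, 0.0613, 0.156]
tool_rot: [-3.133, 0.001, 1.453]
contact_force: [-16.2, -1.6, 7.2]
opening: 0.0005
```

Call:
step_arm --pt "0 -0.6 0.06 0 0" --pt "0 -1 0.1 0 0" --pt "0 -1 0.1 0 0" --pt "0 -1 0.1 0 0" --pt "0 -1 0.1 0 0" --pt "0 -1 0.1 0 0" --pt "0 0 -0.8 0 0" --pt "0 0 -0.8 0.5 0" --pt "0 0 -0.8 0.5 0" --pt "0 0 -0.8 0.5 0" --pt "0 0 0 0 0" --pt "0 0 0 0 0"

```text
time: 6.4
tool_pos: [0.4444, -0.0046, 0.1938]
tool_rot: [3.14, -0.0, 1.452]
contact_force: [-0.3, 0.1, 0.2]
opening: 0.0003
```

Run:
```python
from cell import sensors, vision
import cv2,numpy as np
d=vision.read_camera("side"); np.savez("side2.npz",**d)
a=d["pixels"][110:260,215:395];cv2.imwrite("pics/s2.png",cv2.resize(a,None,fx=4,fy=4,interpolation=2))
d=vision.read_camera("top"); np.savez("top2.npz",**d)
a=d["pixels"][110:260,255:435];cv2.imwrite("pics/t2.png",cv2.resize(a,None,fx=4,fy=4,interpolation=2))
s=sensors.observe();print(s["tool_pos"],s["contact_force"],s["time"])
```

```text
[ 0.44386035 -0.00392946  0.19321383] [-0.27144395  0.90583854  0.05229921] 6.5
```

View pics/s2.png

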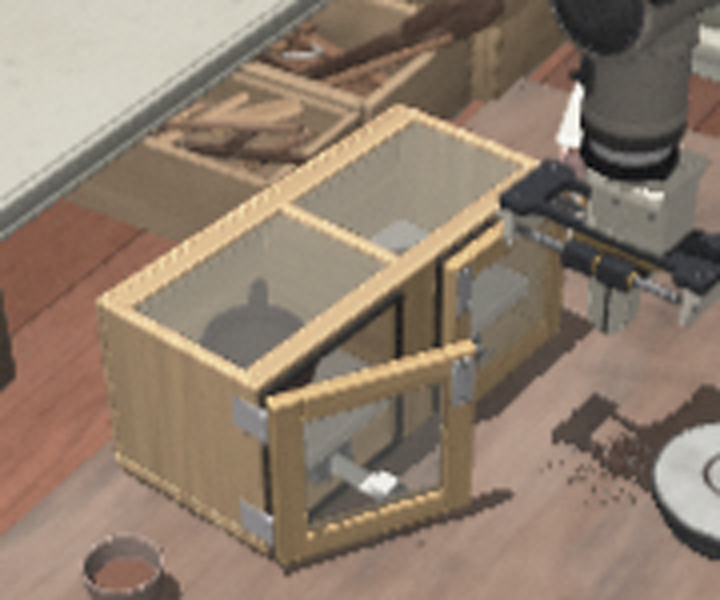

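View pics/t2.png

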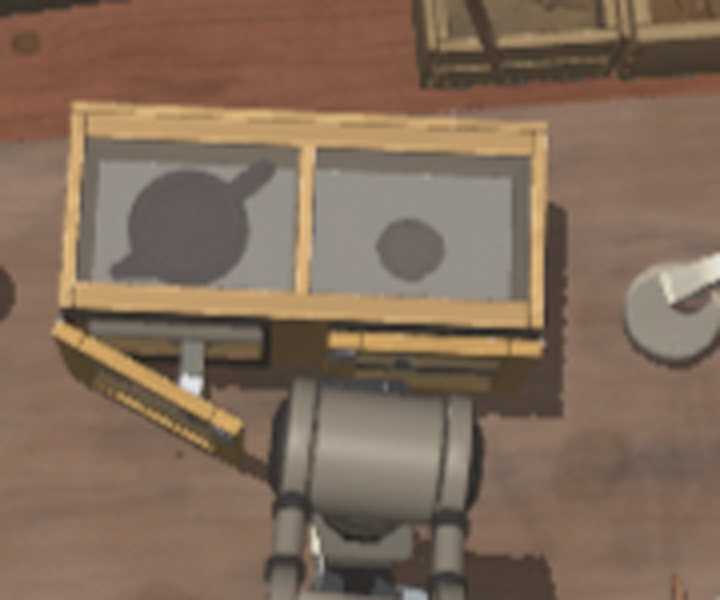

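Run:
```python
from h import *
d=np.load("top2.npz")
def tz(x,y): return 255+(x+.5)/4-.5,110+(y+.5)/4-.5
ex=np.array([.9935,-.114]);ey=np.array([.114,.9935]);H=np.array([.6255,.221])
for q in [(242,428),(228,437),(66,322),(54,330)]:
    p=ray(d,*tz(*q),.186)[:2];print(p.round(4),((p-H)@ex).round(4),((p-H)@ey).round(4))
for th in [.45,.55,.7,.85,1.0,1.15,1.3,1.45,1.57,1.65]:
    s=.019*abs(np.cos(th))+.0095*np.sin(th); c=-.15*np.array([np.sin(th),np.cos(th)])+s*np.array([np.cos(th),-np.sin(th)])
    print(th,(H+c[0]*ex+c[1]*ey).round(3))
```

```text
[0.5228 0.0793] -0.0859 -0.1525
[0.5162 0.0912] -0.0938 -0.1414
[0.622  0.2177] -0.0031 -0.0036
[0.6159 0.228 ] -0.0103 0.0058
0.45 [0.563 0.083]
0.55 [0.55 0.09]
0.7 [0.531 0.103]
0.85 [0.513 0.119]
1.0 [0.499 0.138]
1.15 [0.487 0.16 ]
1.3 [0.48  0.184]
1.45 [0.476 0.208]
1.57 [0.475 0.229]
1.65 [0.476 0.239]
```

Call:
step_arm --pt "0 0 0 1 0" --pt "0 0 0 1 0" --pt "0 0 0 1 0" --pt "0 1 0.7 0 0" --pt "0 1 0.7 0 0" --pt "0 1 0.7 0 0" --pt "0 1 0.7 0 0" --pt "0 0.9 0.8 0 0" --pt "0 0 0 0 0"

```text
time: 7.4
tool_pos: [0.568, 0.0885, 0.267]
tool_rot: [-3.14, -0.001, 1.456]
contact_force: [0.3, 0.1, 0.7]
opening: 0.0008
```

Call:
step_arm --pt "0 0 0 -0.6 0" --pt "0 0 0 -0.8 0" --pt "0 0 0 -0.8 0" --pt "0 0 0 -0.8 0" --pt "0 0 0 -0.8 0" --pt "0 0 0 -0.6 0" --pt "0 0 0 0 0" --pt "0 0 0 0 0"

```text
time: 8.2
tool_pos: [0.5662, 0.0856, 0.1588]
tool_rot: [-3.141, 0.0, 1.453]
contact_force: [0.5, -0.8, 0.2]
opening: 0.0005
```

Now push along the arc: first to (0.531, 0.103), then (0.499, 0.138).

Call:
step_arm --pt "0 -0.32 0.1 0 0" --pt "0 -0.32 0.12 0 0" --pt "0 -0.4 0.22 0 0" --pt "0 -0.4 0.24 0 0" --pt "0 -0.36 0.3 0 0" --pt "0 -0.36 0.34 0 0" --pt "0 -0.28 0.36 0 0" --pt "0 -0.28 0.4 0 0" --pt "0 0 0 0 0"

```text
time: 9.1
tool_pos: [0.4976, 0.1388, 0.1587]
tool_rot: [-3.141, -0.0, 1.454]
contact_force: [0.1, 0.4, -0.8]
opening: 0.0005
```

Call:
step_arm --pt "0 -0.24 0.42 0 0" --pt "0 -0.24 0.44 0 0" --pt "0 -0.14 0.48 0 0" --pt "0 -0.12 0.48 0 0" --pt "0 -0.06 0.48 0 0" --pt "0 -0.06 0.48 0 0" --pt "0 0 0.4 0 0" --pt "0 0 0.4 0 0" --pt "0 0 0.4 0 0" --pt "0 0 0.2 0 0" --pt "0 0 0 0 0"

```text
time: 10.2
tool_pos: [0.4771, 0.2425, 0.1587]
tool_rot: [3.142, -0.0, 1.454]
contact_force: [0.1, -0.2, -0.0]
opening: 0.0005
```

Run:
```python
from cell import sensors, vision
import cv2,numpy as np
d=vision.read_camera("side"); np.savez("side3.npz",**d)
a=d["pixels"][110:260,215:395];cv2.imwrite("pics/s3.png",cv2.resize(a,None,fx=4,fy=4,interpolation=2))
d=vision.read_camera("top"); np.savez("top3.npz",**d)
a=d["pixels"][110:260,255:435];cv2.imwrite("pics/t3.png",cv2.resize(a,None,fx=4,fy=4,interpolation=2))
s=sensors.observe();print(s["tool_pos"],s["contact_force"],s["time"])
```

```text
[0.47702315 0.24176725 0.15863492] [ 0.32398369 -0.23051551 -0.03079486] 10.3
```

View pics/s3.png

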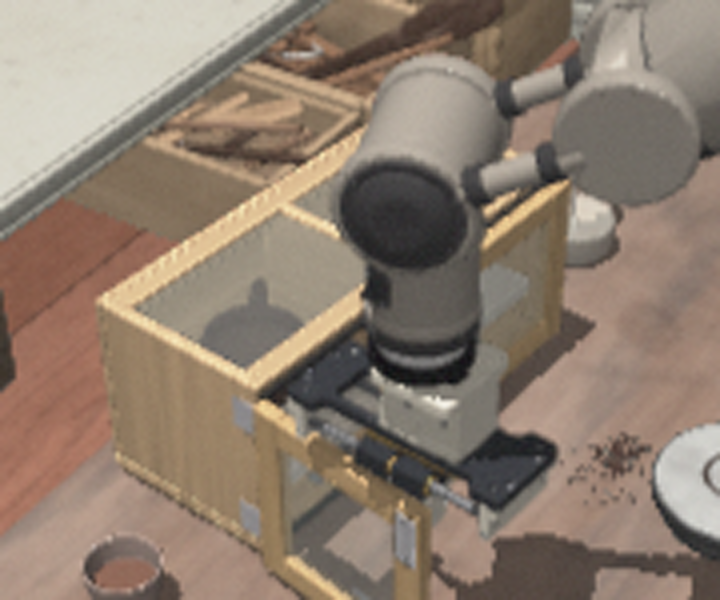

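View pics/t3.png

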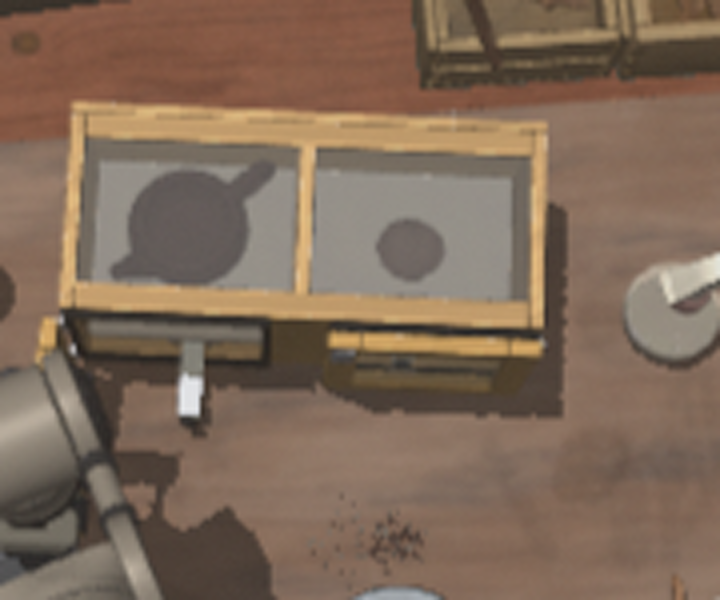

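Call:
step_arm --pt "0 0 -0.4 0 0" --pt "0 0 -0.8 0 0" --pt "0 0 -0.6 0.6 0" --pt "0 0 0 1 0" --pt "0 0 0 1 0" --pt "0 0 0 1 0" --pt "0 -0.2 -1 0.4 0" --pt "0 -0.2 -1 0 0" --pt "0 -0.2 -1 0 0" --pt "0 -0.2 -1 0 0" --pt "0 -0.2 -1 0 0" --pt "0 -0.2 -1 0 0"

```text
time: 11.5
tool_pos: [0.4464, 0.045, 0.2588]
tool_rot: [3.141, 0.0, 1.452]
contact_force: [0.3, -1.0, -0.6]
opening: 0.0005
```

Call:
step_arm --pt "0 0 -1 0 0" --pt "0 0 -1 0 0" --pt "0 0 -1 0 0" --pt "0 0 -1 0 0" --pt "0 0 -1 0 0" --pt "0 0 -1 0 0" --pt "0 0 0 0 0" --pt "0 0 0 0 0"

```text
time: 12.3
tool_pos: [0.4465, -0.1038, 0.2587]
tool_rot: [-3.141, -0.0, 1.451]
contact_force: [-0.1, 0.5, -0.3]
opening: 0.0003
```

Run:
```python
from cell import sensors, vision
import cv2,numpy as np
d=vision.read_camera("side"); np.savez("side4.npz",**d)
a=d["pixels"][110:260,215:395];cv2.imwrite("pics/s4.png",cv2.resize(a,None,fx=4,fy=4,interpolation=2))
d=vision.read_camera("top"); np.savez("top4.npz",**d)
a=d["pixels"][125:275,205:385];cv2.imwrite("pics/t4.png",cv2.resize(a,None,fx=4,fy=4,interpolation=2))
s=sensors.observe();print(s["tool_pos"],s["contact_force"],s["time"])
```

```text
[ 0.44670506 -0.10277083  0.25872442] [-0.63878811  0.85882935  0.33667553] 12.4
```

View pics/s4.png

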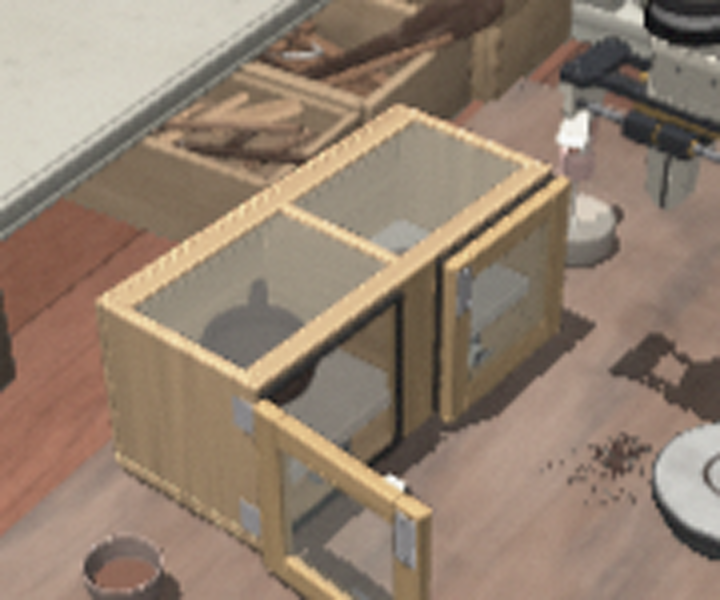

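View pics/t4.png

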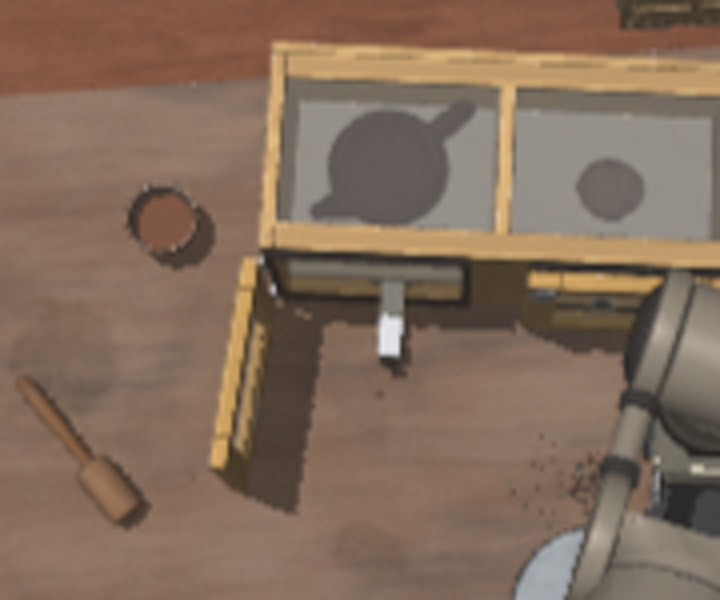

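Run:
```python
from h import *
d=np.load("top4.npz")
f=lambda x,y:ray(d,205+(x+.5)/4-.5,125+(y+.5)/4-.5,.186)[:2]
a,b=f(243,258),f(211,466);v=b-a;ex=np.array([.9935,-.114]);ey=np.array([.114,.9935])
print(np.linalg.norm(v),np.arctan2(-v@ex,-v@ey))
from cell import hand_in,sensors
print(sensors.observe()["time"]);hand_in()
```

```text
0.17392236197877808 1.6575475562960835
12.4
the job is handed in; nothing more can be done
```

I opened the left door, the one in front of the teapot, and handed the job in at 12.4 s.

- **Press:** I pressed the steel plate with closed fingertips. The door met its firm stop about 7 mm in. The wrist read about 16 N along x, slightly over the 10–15 N suggested.
- **Release:** I took the finger back about 140 mm and the spring threw the door to about 0.5 rad.
- **Push:** I lowered the finger behind the free edge and pushed the door round its arc, with readings under about 1 N.

**Last checks:** The top view puts the left door at about 1.66 rad, just past square and short of its 1.75 stop. The right door looks shut and the teapot and clay look unmoved. The cup, mallet and sprayer look to be where they were, though the final check of these was by eye only. The arm stands clear with no contact force beyond noise. No check failed. The one disagreement was at the start: the fit to the door fronts gave about 0.02 rad less yaw than the box outline. I used the outline, and the moves worked with it.

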